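# Build a crosswise drying stack for a stained rail

### The arm

A 6-joint arm with a two-finger parallel gripper is mounted at the origin on the work surface. World frame = base frame: x ahead of the robot, y to its left, z up, the work surface at z = 0. Lengths are in m, angles in degrees, forces in N, time in s.
With the tool pointing down it reaches from about 0.3 to 0.75 m from the base axis. Payload 8.5 kg.
Tool frame: the origin (TCP) lies at the very end of the fingers, on their centre line; the grasp point (between the pads) lies 19 mm behind it; z points along the fingers, y is the line along which they close (so a half turn about z gives the same grasp; the last joint's range is limited). The gripper opens to 85 mm and grips with 20 to 120 N. Pads are 22 mm wide; open, the fingers measure 114 mm over their backs; the gripper's body (76 mm by 85 mm) begins 54 mm behind the grasp point. The pads swing forward as they close: fully open they stand 13 mm farther back than shut.
Start: joints at [-77.309, 21.807, 74.336, -0, 83.858, -12.336], TCP at [0.233, -0.498, 0.231] pointing down, gripper open.
Joint ranges: [-178.18, 178.18], [-50.72, 133.34], [12.68, 142.11], [-81.47, 261.47], [9.98, 163.14], [-165.26, 165.26]. Speed limits (degrees/s): [136.94, 136.94, 180, 180, 180, 180].

### API

Orientations are given as a 3x3 rotation matrix whose columns are the frame's x, y, z axes.
In Python, from rig import env, optics, spotter gives the robot as it stands.
- The arm moves only by the shell command python3 -m crank 'ROWS' [FORCE]. ROWS is JSON, one flat list of numbers, 5 for each row, row after row: the finger opening in cm, from 0 to 8.54, then the shift along the tool's x, y, z in cm, then the turn about the tool's z in rad. A call has exactly 8 rows; each row shifts and turns the commanded pose from where the row before left it, along the tool's axes as they then stand; what a row does not reach is not made up. A row lasts 1/12 s, in which the tool goes at most 41.7 mm and 7.16 degrees, less where a joint would pass 70% of its speed; a pose out of reach is approached as far as the arm can. A call is refused whole if a number of a shift passes 4.17 or a number of a turn 0.125, either way. A call with a gripper value outside its range is refused whole. The fingers move at their own pace and stop on an object; FORCE is the grip in N (left out, the last holds). Time passes only in rows, so rows that do not move let the fingers close, or fill a call up. It gives the time, the measured TCP pose, the force, the opening and the grip force at its end, in the units of the state.
- env.observe(): the state, without advancing time (a new reading comes with each control period).
- optics.get_image(name): name is "side" or "top" or "wrist"; returns a dict with "color" (420x560x3 uint8, red, green, blue), "intrinsics" (3x3 intrinsics, pixels), "distortion" ([k1, k2, p1, p2, k3] as OpenCV has them; the pictures are not rectified), "pose" (4x4, takes a point from camera to world coordinates). Camera axes: x right, y up, looking along -z (the intrinsics and any distortion apply to the point x, -y, -z); pixel columns grow to the right and rows downward; lengths in m; the calibration is good to about 2 mm. A picture is of the moment at which its call begins. There is no depth.
- env.close_job(): hands the job in; it is judged then, once.
Trained networks look in a picture, given as the dict that the camera call returned (one of the last four; its "shot" number tells which), for a name from the list of things; names that differ only in an ending like _2 or _b are one class to them, and where a whole thing is asked for, a point or a joint stands for the part that bears it (a point fixed in the world has none). Each returns a list of dicts, best first, with "score" (0 to 1); they miss things now and then, are a little off and sometimes report something else, mostly with a low value. They report only what shows in the picture. A call takes as long as a camera call. They do not tell look-alikes from the thing itself.
- spotter.look_for(picture, query): "at" ([column, row] as shares, 0 to 1, of the picture: columns of its width, rows of its height, amid what is visible of it).
The state is a dict: "time_s": time; "q": joint angles; "qvel": joint speeds; "joint_efforts": joint torques, N m; "position": TCP position; "tool_rot": TCP orientation; "ft_force": force on the tool from outside, world axes, zero at the start; "wrist_torque": the same for the moment, N m; "grip_width": finger opening in m; "gripper_force": force on a finger pad.
Only numpy, scipy, OpenCV 4.12 (cv2) and the standard library are available. Lean on these libraries where they do the work, as an engineer would, in place of code of your own. Each camera call takes 0.05 s, during which the arm holds its last target. There are 200 camera calls.

### The job

Build the drying stack on the jig: lay the two white slats flat across the jig's runners, each centred over one pair of blue marks. Then lower the dark drilled rail crosswise on top of them, both of its holes down over the two steel dowels, until it rests flat on both slats; lower it, do not drop it. Leave the paint can, sanding block and brush alone.

Things in the scene. Friction and masses are not known exactly. Their poses are not given: they have to be found in the camera images.
- jig: Fixed drying jig: brown base board 290 (x) x 150 (y) x 12 mm, carrying two pale runners along x, 200 x 20 x 18 mm, centred at y = +55 and -55 mm, tops 30 mm above the table. Blue marks on both runners at x = +55 and -55 mm; steel dowels at x = +120 and -120 mm, y = 0. Origin: centre of the underside, on the table; z up. Turned up to 0.25 rad.
- marks_a (a point): the place for one slat: midway between the pair of blue marks at jig x = +55 mm, at the height of the runner tops (30 mm). The marks are 38 mm wide, as the slat; the slat's underside is centred here, its length along the jig's y.
- marks_b (a point): the same for the other pair of blue marks, at jig x = -55 mm
- dowel_a (a point): tip of the upright steel dowel at jig x = +120 mm, y = 0, on its axis, 76 mm above the table; 10 mm diameter, the last 6 mm tapered
- dowel_b (a point): tip of the like dowel at jig x = -120 mm, y = 0, 76 mm above the table
- slat_a: Loose white-painted wooden slat, 170 (x) x 38 (y) x 19 (z) mm, about 70 g, lying flat on the table. Origin: centre of its underside. The two slats are alike and may go on either pair of marks.
- slat_b: Loose white-painted wooden slat, the same as slat_a.
- rail: Loose dark-stained wooden rail, 300 (x) x 50 (y) x 16 (z) mm, about 160 g, lying flat on the table. Two vertical through holes of 14 mm diameter, slightly chamfered, at x = +120 and x = -120 mm on its centre line. Origin: centre of its underside. Home: underside 49 mm above the table, length along the jig's x, dowels 11 mm proud. Either way round.
- paint_can: Bystander: closed red and steel paint can, 106 mm across, 123 mm high, loose, on the table to the robot's left. Origin: centre of its underside.
- sanding_block: Bystander: yellow sanding block 110 x 65 x 28 mm, loose, beyond the jig. Origin: centre of its underside.
- brush: Bystander: flat paintbrush about 190 mm long, 50 mm wide, 16 mm high, loose, lying beyond the jig. Origin on its underside, at the root of the metal ferrule; x towards the bristles.
There are look-alikes about, which are no part of the job. What is shaped like the slat_a but pink is not meant. Leave any yellow look-alike of the slat_b alone.

How it is judged:
By the outcome, as a careful person would: the job done as asked, in the order asked, and still so for the second after the job is handed in, with the robot touching nothing.
It also fails if it takes over 67 s, if anything falls off the work surface, if the arm or the gripper's body presses on something with over 40 N, if the wrist force passes 120 N, or if a joint passes its speed limit or range.

## Working session

There is one attempt and no reset: what is moved stays moved. The work goes in short steps, Python scripts to look and compute and a shell command to move; the robot and the scene stay as the last step left them, time stands still between calls to the robot, and variables do not carry over. Pictures are saved under pics/ and viewed, at most 12 in all, crops included, and the job is handed in when it is done.

```bash
ls; mkdir -p pics; python3 - <<'E'
from rig import env, optics, spotter
import cv2,numpy as np
print(env.observe())
ims=[]
for n in ["top","side"]:
    p=optics.get_image(n); cv2.imwrite(f"pics/{n}0.png",p["color"][:,:,::-1]); 
    print(n,p["intrinsics"],p["distortion"],p["pose"])
    for q in ["slat_a","rail","dowel_a","marks_a","jig","paint_can","brush","sanding_block"]:
        print(q,[(round(d["score"],2),round(d["at"][0]*560),round(d["at"][1]*420)) for d in spotter.look_for(p,q)])
E
```

```text
pics
{'time_s': 0.0, 'q': array([-7.73093542e+01,  2.18410416e+01,  7.43839345e+01, -2.32868626e-03,
        8.38601897e+01, -1.23343016e+01]), 'qvel': array([-0.05401166,  0.07740651, -0.06560135, -0.08929285,  0.01351626,
       -0.04183916]), 'joint_efforts': array([-2.21342598e-03, -4.48466206e+01, -2.31277370e+01, -3.88190465e-04,
        4.84126154e-03,  1.22002913e-05]), 'position': array([ 0.23259106, -0.49806953,  0.23071613]), 'tool_rot': array([[ 9.06121886e-01,  4.23016540e-01, -3.65970509e-04],
       [ 4.23016607e-01, -9.06120783e-01,  1.44123226e-03],
       [ 2.78051602e-04, -1.46074370e-03, -9.99998894e-01]]), 'ft_force': array([-0.89106596,  0.34948746,  0.70725128]), 'wrist_torque': array([ 0.00108247, -0.04655329, -0.00716621]), 'gripper_force': 0.0, 'grip_width': 0.08544571446285905}
top [[511.58567699   0.         275.46900239]
 [  0.         511.58567699 208.10594655]
 [  0.           0.           1.        ]] [-0.13522216  0.          0.          0.          0.        ] [[-0.01583015  0.99954156 -0.02580847  0.41624756]
 [-0.99986137 -0.01595792 -0.00475233  0
[... 350 characters left out ...]
anding_block [(0.7, 347, 104), (0.59, 424, 207)]
side [[418.33244593   0.         279.74318042]
 [  0.         418.33244593 212.81672964]
 [  0.           0.           1.        ]] [-0.01409372  0.          0.          0.          0.        ] [[ 0.74637871  0.42177008 -0.51480949 -0.22074722]
 [-0.66551403  0.46935229 -0.58034429 -0.73702202]
 [-0.00314484  0.77576957  0.63100847  0.91295369]
 [ 0.          0.          0.          1.        ]]
slat_a [(0.87, 286, 358), (0.79, 181, 205), (0.72, 339, 275), (0.46, 249, 186), (0.38, 287, 238)]
rail [(0.7, 365, 320)]
dowel_a [(0.67, 287, 237)]
marks_a [(0.86, 284, 234)]
jig [(0.87, 280, 234)]
paint_can [(0.83, 207, 151)]
brush []
sanding_block []
```

```bash
python3 - <<'E'
import cv2
a=cv2.imread("pics/top0.png")[60:340,60:480]
cv2.imwrite("pics/top0c.png",cv2.resize(a,None,fx=1.9,fy=1.9,interpolation=cv2.INTER_CUBIC))
E
```

```text
(no output)
```

View pics/top0c.png

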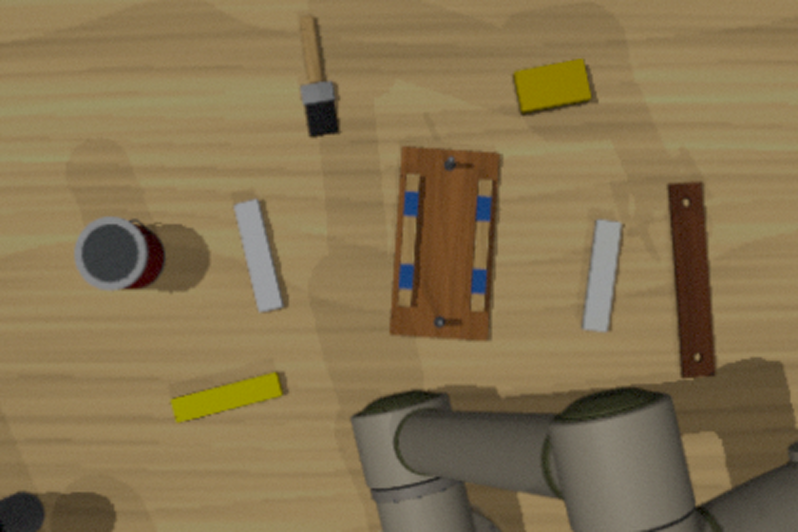

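View pics/side0.png

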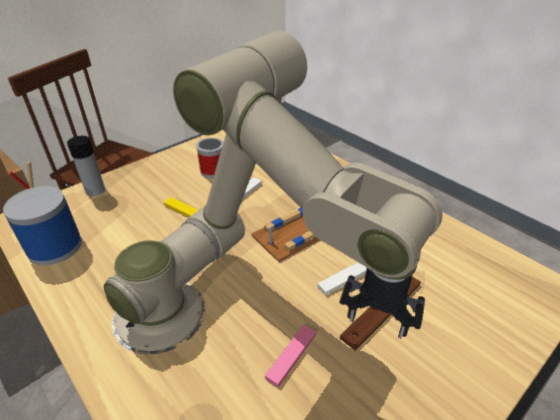

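Pick candidates: white slats at full-picture px (196,194) and (377,205). Look-alikes: yellow slat at (179,267), and a pink one at side px (290,355). The rail is at (424,207) with two holes, the jig at (296,188). I choose the two white ones; the yellow sanding block and brush are beyond the jig. Next I measure by colour segmentation.

```bash
cat > h.py <<'E'
from rig import env, optics, spotter
import cv2,numpy as np
def ray(p,uv):
    u=cv2.undistortPoints(np.float64(uv).reshape(-1,1,2),p["intrinsics"],np.float64(p["distortion"])).reshape(-1,2)
    d=np.c_[u[:,0],-u[:,1],-np.ones(len(u))]@p["pose"][:3,:3].T
    return p["pose"][:3,3],d
def back(p,uv,z):
    o,d=ray(p,uv); return (o+d*((z-o[2])/d[:,2])[:,None])[:,:2]
def proj(p,X):
    T=np.linalg.inv(p["pose"]); c=np.atleast_2d(X)@T[:3,:3].T+T[:3,3]
    c=c*[1,-1,-1]
    return cv2.projectPoints(c.reshape(-1,1,3),np.zeros(3),np.zeros(3),p["intrinsics"],np.float64(p["distortion"]))[0].reshape(-1,2)
def hsv(p): return cv2.cvtColor(p["color"],cv2.COLOR_RGB2HSV)
def blobs(m,amin):
    n,l,s,c=cv2.connectedComponentsWithStats(m.astype(np.uint8))
    return [(l==i,s[i,4],c[i]) for i in range(1,n) if s[i,4]>=amin]
def rect(p,m,z):
    cs,_=cv2.findContours(m.astype(np.uint8),cv2.RETR_EXTERNAL,cv2.CHAIN_APPROX_NONE)
    c=max(cs,key=cv2.contourArea).reshape(-1,2)
    w=back(p,c,z)*1000
    (cx,cy),(a,b),t=cv2.minAreaRect(w.astype(np.float32))
    if a<b: a,b,t=b,a,t+90
    return np.round([cx,cy,a,b,(t+90)%180-90],1)
E
python3 - <<'E'
from h import *
p=optics.get_image("top"); H=hsv(p).astype(int); h,s,v=H[...,0],H[...,1],H[...,2]
for m,a,c in blobs((s<45)&(v>120),300): 
    print("white",a,c.round(),rect(p,m,.019))
B=[]
for m,a,c in blobs((h>105)&(h<125)&(s>120)&(v>60),20): 
    print("blue",a,c.round(1),back(p,c,.03)*1000); B.append(back(p,c,.03)[0])
for m,a,c in blobs((v<110)&(s>100)&(h<15),400): print("dark",a,c.round(),rect(p,m,.016))
for m,a,c in blobs((v<160)&(s>140)&(h<13),400): print("brown",a,c.round(),rect(p,m,.012))
w=optics.get_image("wrist"); cv2.imwrite("pics/w0.png",w["color"][:,:,::-1]);print(w["intrinsics"],w["distortion"],w["pose"])
E
```

```text
white 742 [195. 194.] [498.2 278.6 169.7  37.4  12.5]
white 338 [116. 193.] [505.9 509.5 110.2 109.6  35.2]
white 775 [376. 205.] [ 459.4 -245.4  168.8   39.7   -8.9]
white 462 [264. 297.] [199.3  79.3 111.4  58.4  17.5]
white 1574 [385. 310.] [ 152.7 -265.9  175.9   94.3   10.9]
white 774 [536. 305.] [ 128.4 -691.4  197.5  141.8  -77.7]
white 619 [280. 339.] [ 72.5  40.8 108.2  62.1  14.2]
white 1663 [401. 378.] [ -55.3 -312.7  230.7   86.2   12.2]
white 340 [262. 368.] [ -5.5  95.2 128.   31.    9.5]
blue 79 [276.  166.8] [[572.4942821   43.37144386]]
blue 83 [314.  169.6] [[562.72125742 -65.52840665]]
blue 74 [273.5 205.3] [[462.10027878  52.27034853]]
blue 82 [311.7 207.5] [[454.19903363 -56.84805234]]
dark 1453 [ 26. 123.] [744.4 810.9 265.6 135.9  -1.6]
dark 1692 [424. 207.] [ 450.9 -385.3  298.3   53.5    2.8]
brown 1397 [424. 206.] [ 450.9 -387.   296.2   50.6    3.1]
[[368.44114615   0.         276.09464197]
 [  0.         368.44114615 210.93925292]
 [  0.           0.           1.        ]] [-0.07226147  0.          0.          0.          0.        ] [[ 4.23003483e-01  8.67344171e-01  2.62263497e-01  3.00099380e-01]
 [-9.06128010e-01  4.04990673e-01  1.22125284e-01 -4.66827795e-01]
 [-2.89617377e-04 -2.89303721e-01  9.57237313e-01  3.74515190e-01]
 [ 0.00000000e+00  0.00000000e+00  0.00000000e+00  1.00000000e+00]]
```

View pics/w0.png

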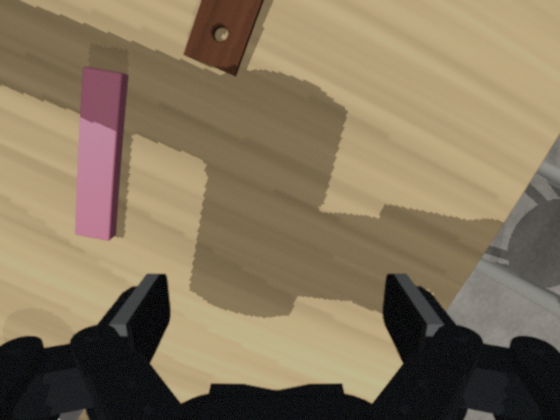

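The wrist picture shows the pink slat (100,150) and the rail's near hole at (221,33). The colour fits agree with the networks' hits and with the known sizes. I'll move above the right white slat.

```bash
cat >> h.py <<'E'
def plan(x,y,z,yaw):
    o=env.observe(); R=o["tool_rot"]; cur=np.degrees(np.arctan2(R[1,0],R[0,0]))
    d=(yaw-cur+180)%360-180
    a=np.radians(yaw); D=np.array([x,y,z])/10-o["position"]*100
    tx=D[0]*np.cos(a)+D[1]*np.sin(a); ty=D[0]*np.sin(a)-D[1]*np.cos(a)
    print("pos mm",(o["position"]*1000).round(1),"yaw",cur.round(2),"t",o["time_s"],"w",round(o["grip_width"]*1000,1),"F",o["ft_force"].round(1),"q6",o["q"][5].round(1))
    print("turn rad %.3f (rows %.1f) then shift cm %.2f %.2f %.2f, rows %.1f"%(-np.radians(d),abs(d)/7.1,tx,ty,-D[2],np.linalg.norm([tx,ty,D[2]])/4.1))
E
python3 -m crank '[8.5,0,0,1.62,0.1186, 8.5,0,0,1.62,0.1186, 8.5,0,0,1.62,0.1186, 8.5,0,0,1.62,0.1186, 8.5,0,0,1.62,0.1186, 8.5,2.05,-3.16,0,0, 8.5,2.05,-3.16,0,0, 8.5,2.05,-3.16,0,0]' 60
python3 -m crank '[6.5,2.05,-3.16,0,0, 6.5,2.05,-3.16,0,0, 6.5,2.05,-3.16,0,0, 6.5,2.05,-3.16,0,0, 6.5,2.05,-3.16,0,0, 6.5,2.05,-3.16,0,0, 6.5,0,0,0,0, 6.5,0,0,0,0]'
python3 - <<'E'
from h import *
w=optics.get_image("wrist"); cv2.imwrite("pics/w1.png",w["color"][:,:,::-1])
plan(459.4,-245.4,3,-8.9)
print([(d["score"],d["at"]) for d in spotter.look_for(w,"slat_a")])
H=hsv(w).astype(int); s,v=H[...,1],H[...,2]
for m,a,c in blobs((s<45)&(v>120),3000): print(a,c.round(),rect(w,m,.019))
t=optics.get_image("top");H=hsv(t).astype(int); h,s,v=H[...,0],H[...,1],H[...,2]
E
```

```text
time_s: 1.67
position: [0.3086, -0.4133, 0.15]
tool_rot: [[0.988, -0.157, -0.0], [-0.157, -0.988, 0.001], [-0.0, -0.001, -1.0]]
ft_force: [0.2, -1.1, 1.0]
grip_width: 0.085
gripper_force: 0.0
time_s: 2.33
position: [0.4601, -0.2447, 0.1503]
tool_rot: [[0.988, -0.152, 0.0], [-0.152, -0.988, -0.0], [0.0, 0.0, -1.0]]
ft_force: [-0.2, 0.1, 0.3]
grip_width: 0.0651
gripper_force: 0.0
pos mm [ 459.4 -245.8  150.3] yaw -8.86 t 2.3833 w 65.0 F [ 0.6  0.  -0.2] q6 57.7
turn rad 0.001 (rows 0.0) then shift cm -0.00 -0.04 14.73, rows 3.6
[(0.86, [0.498, 0.4376])]
10487 [280. 186.] [ 461.5 -247.6  168.7   38.    -8.7]
```

View pics/w1.png

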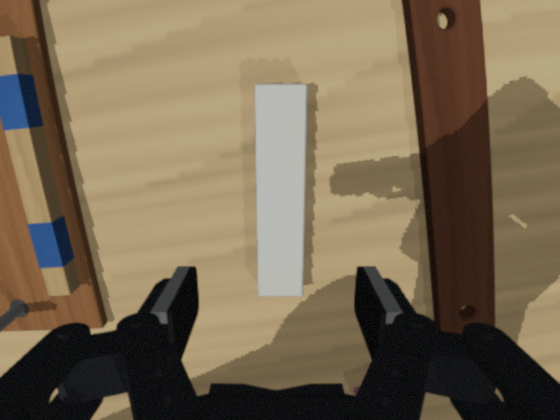

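The close wrist view shows a white slat, (255–307, 85–295), lying between the fingers with the rail to its right. It is the right one. Descend and grip, then lift.

```bash

python3 -m crank '[6.5,0.18,0.09,3.5,0, 6.5,0,0,3.5,0, 6.5,0,0,3.5,0, 6.5,0,0,2.5,0, 6.5,0,0,1.5,0, 6.5,0,0,0.23,0, 3.0,0,0,0,0, 3.0,0,0,0,0]' 60
python3 -m crank '[3.0,0,0,0,0, 3.0,0,0,0,0, 3.0,0,0,-2.0,0, 3.0,0,0,-4,0, 3.0,0,0,-4,0, 3,0,0,-4,0, 3,0,0,0,0, 3,0,0,0,0]'
python3 - <<'E'
from h import *
w=optics.get_image("wrist"); cv2.imwrite("pics/w2.png",w["color"][:,:,::-1])
o=env.observe(); z=o["position"][2]+.017-.001
H=hsv(w).astype(int); s,v=H[...,1],H[...,2]
for m,a,c in blobs((s<45)&(v>120),3000): print(a,c.round(),rect(w,m,z))
plan(512.9,-6.7,120,85.2)
E
```

```text
time_s: 3.15
position: [0.4609, -0.2483, 0.004]
tool_rot: [[0.988, -0.157, 0.001], [-0.157, -0.988, -0.001], [0.001, 0.001, -1.0]]
ft_force: [0.8, 0.2, 0.2]
grip_width: 0.0417
gripper_force: 0.0
time_s: 3.82
position: [0.4615, -0.2478, 0.1456]
tool_rot: [[0.988, -0.155, 0.004], [-0.155, -0.988, -0.004], [0.005, 0.003, -1.0]]
ft_force: [-0.2, 1.2, -1.7]
grip_width: 0.0364
gripper_force: 60.6
31627 [276. 219.] [ 480.7 -250.   130.8   37.8   -8.7]
pos mm [ 460.7 -247.2  143.7] yaw -8.95 t 3.8667 w 36.2 F [ 0.4 -0.1 -2.7] q6 57.7
turn rad -1.643 (rows 13.3) then shift cm 24.40 3.19 2.37, rows 6.0
```

View pics/w2.png

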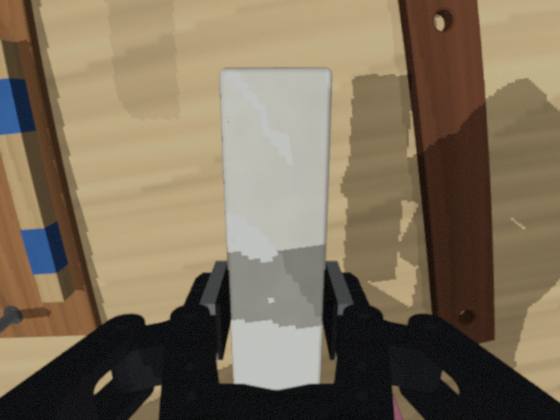

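Slat gripped, centred in the tool to about 1 mm and square. I turn it, then stop short of the jig to measure the marks with the wrist camera.

```bash

python3 -m crank '[3,0,0,0,-0.1174, 3,0,0,0,-0.1174, 3,0,0,0,-0.1174, 3,0,0,0,-0.1174, 3,0,0,0,-0.1174, 3,0,0,0,-0.1174, 3,0,0,0,-0.1174, 3,0,0,0,-0.1174]' 60
python3 -m crank '[3,0,0,0,-0.1174, 3,0,0,0,-0.1174, 3,0,0,0,-0.1174, 3,0,0,0,-0.1174, 3,0,0,0,-0.1174, 3,0,0,0,-0.1174, 3,3.1,-0.58,0,0, 3,3.1,-0.58,0,0]' 60
python3 -m crank '[3,3.1,-0.58,0,0, 3,3.1,-0.58,0,0, 3,0,0,0,0, 3,0,0,0,0, 3,0,0,0,0, 3,0,0,0,0, 3,0,0,0,0, 3,0,0,0,0]' 60
cat >> h.py <<'E'
def blues(p,amin=150):
    H=hsv(p).astype(int); h,s,v=H[...,0],H[...,1],H[...,2]
    for m,a,c in blobs((h>105)&(h<125)&(s>120)&(v>50),amin): print("blue",a,c.round(1),rect(p,m,.03),(back(p,c,.03)*1000).round(1))
E
python3 - <<'E'
from h import *
w=optics.get_image("wrist"); cv2.imwrite("pics/w3.png",w["color"][:,:,::-1])
plan(458.1,-2.1,144,85.2); blues(w)
E
```

```text
time_s: 4.53
position: [0.4602, -0.2468, 0.1414]
tool_rot: [[0.705, 0.709, -0.003], [0.709, -0.705, 0.002], [-0.0, -0.003, -1.0]]
ft_force: [0.3, 0.5, -0.0]
grip_width: 0.0362
gripper_force: 60.5
time_s: 5.2
position: [0.4536, -0.1842, 0.1412]
tool_rot: [[0.085, 0.996, -0.003], [0.996, -0.085, 0.002], [0.002, -0.003, -1.0]]
ft_force: [0.4, 0.8, -0.6]
grip_width: 0.0365
gripper_force: 60.5
time_s: 5.87
position: [0.448, -0.1225, 0.1427]
tool_rot: [[0.084, 0.996, -0.0], [0.996, -0.084, 0.0], [0.0, -0.0, -1.0]]
ft_force: [-0.1, -0.5, -1.2]
grip_width: 0.0365
gripper_force: 60.5
pos mm [ 448.  -122.4  142.8] yaw 85.16 t 5.9167 w 36.3 F [-0.9  0.7 -0.5] q6 -25.1
turn rad -0.001 (rows 0.0) then shift cm 12.07 -0.00 -0.12, rows 2.9
blue 1521 [438. 116.] [564.7 -67.5  36.6  19.8  -4.9] [[564.6 -67.3]]
```

View pics/w3.png

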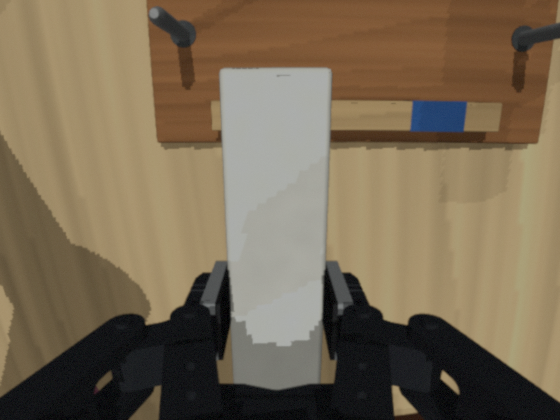

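The wrist view shows the jig's mark at (438,116). Wrist measures read (+2,-2) mm from the top camera for both the slat and the mark, so I adopt jig centre (514.9, -8.7), yaw -4.85°. Now I place this slat on marks_b.

```bash

python3 -m crank '[3,3.94,0.07,0,0, 3,3.94,0.07,0,0, 3,3.93,0.07,0,0, 3,0,0,3,0, 3,0,0,3,0, 3,0,0,2.5,0, 3,0,0,1,0, 3,0,0,0.5,0]' 60
python3 -m crank '[3,0,0,0.4,0, 3,0,0,0.3,0, 3,0,0,0.2,0, 3,0,0,0,0, 3,0,0,0,0, 3,0,0,0,0, 3,0,0,0,0, 3,0,0,0,0]' 60
python3 - <<'E'
from h import *
plan(460.0,-4.9,33.0,85.15)
E
```

```text
time_s: 6.58
position: [0.4593, -0.0043, 0.0414]
tool_rot: [[0.084, 0.996, -0.003], [0.996, -0.084, 0.001], [0.001, -0.003, -1.0]]
ft_force: [-0.2, 0.3, -0.6]
grip_width: 0.0365
gripper_force: 60.6
time_s: 7.25
position: [0.4603, -0.0044, 0.0345]
tool_rot: [[0.083, 0.997, 0.001], [0.997, -0.083, -0.0], [-0.0, 0.001, -1.0]]
ft_force: [0.3, -0.3, 4.8]
grip_width: 0.0364
gripper_force: 61.2
pos mm [460.3  -4.4  34.5] yaw 85.22 t 7.25 w 36.4 F [ 0.3 -0.3  4.8] q6 -10.6
turn rad 0.001 (rows 0.0) then shift cm -0.05 -0.02 0.15, rows 0.0
```

```bash

python3 -m crank '[5.5,0,0,0,0, 5.5,0,0,0,0, 5.5,0,0,0,0, 5.5,0,0,-2,0, 5.5,0,0,-4,0, 5.5,0,0,-3,0.1155, 6.5,0,0,-3,0.1155, 6.5,0,0,0,0.1155]' 60
python3 -m crank '[6.5,0,0,0,0.1155, 6.5,0,0,0,0.1155, 6.5,0,0,0,0.1155, 6.5,0,0,0,0.1155, 6.5,0,0,0,0.1155, 6.5,0,0,0,0.1155, 6.5,0,0,0,0.1155, 6.5,0,0,0,0.1155]'
python3 -m crank '[6.5,1.425,-3.79,0,0, 6.5,1.425,-3.79,0,0, 6.5,1.425,-3.79,0,0, 6.5,1.425,-3.79,0,0, 6.5,1.425,-3.79,0,0, 6.5,1.425,-3.79,0,0, 6.5,1.425,-3.79,0,0, 6.5,0,0,0,0]'
python3 - <<'E'
from h import *
w=optics.get_image("wrist"); cv2.imwrite("pics/w4.png",w["color"][:,:,::-1])
H=hsv(w).astype(int); s,v=H[...,1],H[...,2]
for m,a,c in blobs((s<45)&(v>120),3000): print(a,c.round(),rect(w,m,.019))
plan(500.3,276.5,3,12.5); blues(w)
E
```

```text
time_s: 7.92
position: [0.462, -0.0047, 0.159]
tool_rot: [[0.422, 0.907, 0.009], [0.907, -0.422, -0.002], [0.002, 0.009, -1.0]]
ft_force: [0.5, -0.4, 0.6]
grip_width: 0.0649
gripper_force: 0.0
time_s: 8.58
position: [0.4598, -0.0042, 0.1539]
tool_rot: [[0.978, 0.21, -0.0], [0.21, -0.978, 0.0], [-0.0, -0.0, -1.0]]
ft_force: [-0.3, 0.3, -0.1]
grip_width: 0.065
gripper_force: 0.0
time_s: 9.25
position: [0.5, 0.282, 0.1535]
tool_rot: [[0.975, 0.22, 0.0], [0.22, -0.975, 0.002], [0.001, -0.002, -1.0]]
ft_force: [-1.1, -0.4, 0.4]
grip_width: 0.065
gripper_force: 0.0
10204 [283. 190.] [499.8 276.9 169.1  37.9  12.7]
pos mm [499.8 279.2 153.3] yaw 12.69 t 9.3 w 64.8 F [-0.2  0.2  0.6] q6 94.6
turn rad 0.003 (rows 0.0) then shift cm -0.01 0.28 15.03, rows 3.7
```

View pics/w4.png

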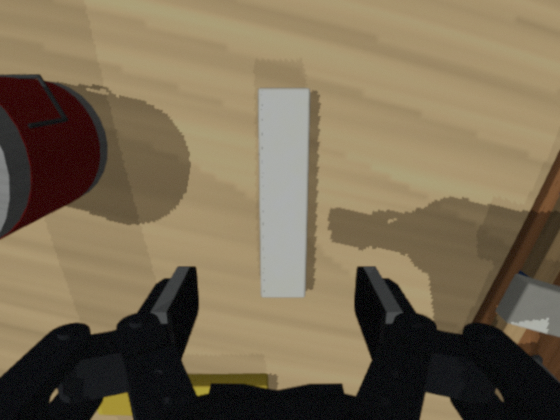

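A white slat lies between the fingers (283,190); the can at the left is clear, and the yellow one is at the bottom edge. Grip it.

```bash

python3 -m crank '[6.5,0,0,3.5,0, 6.5,0,0,3.5,0, 6.5,0,0,3.5,0, 6.5,0,0,2.8,0, 6.5,0,0,1.5,0, 6.5,0,0,0.25,0, 6.5,0,0,0,0, 3.0,0,0,0,0]' 60
python3 -m crank '[3.0,0,0,0,0, 3.0,0,0,0,0, 3.0,0,0,0,0, 3.0,0,0,-2.0,0, 3.0,0,0,-4,0, 3.0,0,0,-4,0, 3,0,0,-4,0, 3,0,0,0,0]'
python3 - <<'E'
from h import *
w=optics.get_image("wrist"); cv2.imwrite("pics/w5.png",w["color"][:,:,::-1])
o=env.observe(); z=o["position"][2]+.016
H=hsv(w).astype(int); s,v=H[...,1],H[...,2]
for m,a,c in blobs((s<45)&(v>120),8000):
    r=rect(w,m,z); a=np.radians(r[4]); d=np.array([np.cos(a),np.sin(a)]); print(r,"centre",r[:2]+d*(r[2]/2-84.6))
plan(569.7,-13.4,144,85.15)
E
```

```text
time_s: 9.97
position: [0.5009, 0.2759, 0.0046]
tool_rot: [[0.977, 0.215, 0.002], [0.215, -0.977, 0.0], [0.002, -0.0, -1.0]]
ft_force: [0.2, -0.3, 1.7]
grip_width: 0.0548
gripper_force: 0.0
time_s: 10.63
position: [0.5031, 0.2773, 0.1521]
tool_rot: [[0.976, 0.216, 0.014], [0.216, -0.976, 0.004], [0.015, -0.001, -1.0]]
ft_force: [0.8, 0.1, 0.9]
grip_width: 0.0361
gripper_force: 60.7
[521.  281.7 131.3  38.   12.5] centre [502.49919067 277.59846932]
pos mm [501.9 276.9 148.4] yaw 12.44 t 10.6833 w 36.4 F [ 0.2  0.1 -1.7] q6 94.6
turn rad -1.269 (rows 10.2) then shift cm -28.35 9.21 0.44, rows 7.3
```

```bash

python3 -m crank '[3,0,0,0,-0.1154, 3,0,0,0,-0.1154, 3,0,0,0,-0.1154, 3,0,0,0,-0.1154, 3,0,0,0,-0.1154, 3,0,0,0,-0.1154, 3,0,0,0,-0.1154, 3,0,0,0,-0.1154]' 60
python3 -m crank '[3,0,0,0,-0.1154, 3,0,0,0,-0.1154, 3,0,0,0,-0.1154, 3,-3.55,1.16,0,0, 3,-3.55,1.16,0,0, 3,-3.55,1.16,0,0, 3,-3.55,1.16,0,0, 3,-3.55,1.16,0,0]'
python3 -m crank '[3,-3.55,1.16,0,0, 3,-3.55,1.16,0,0, 3,-3.55,1.16,0,0, 3,0,0,0,0, 3,0,0,0,0, 3,0,0,0,0, 3,0,0,0,0, 3,0,0,0,0]'
python3 - <<'E'
from h import *
for i in range(2): plan(569.6,-13.7,33.5,85.15); optics.get_image("side")
E
```

```text
time_s: 11.35
position: [0.4997, 0.2761, 0.1426]
tool_rot: [[0.412, 0.911, -0.002], [0.911, -0.412, -0.0], [-0.001, -0.001, -1.0]]
ft_force: [0.4, -0.3, -0.4]
grip_width: 0.0364
gripper_force: 60.5
time_s: 12.02
position: [0.5426, 0.0929, 0.1427]
tool_rot: [[0.084, 0.996, -0.001], [0.996, -0.084, 0.0], [-0.0, -0.001, -1.0]]
ft_force: [0.2, -0.1, -0.5]
grip_width: 0.0363
gripper_force: 60.6
time_s: 12.68
position: [0.5684, -0.0133, 0.1434]
tool_rot: [[0.083, 0.997, -0.0], [0.997, -0.083, 0.0], [0.0, -0.0, -1.0]]
ft_force: [-0.3, -0.5, -0.5]
grip_width: 0.0365
gripper_force: 60.6
pos mm [568.4 -13.3 143.4] yaw 85.26 t 12.6833 w 36.5 F [-0.3 -0.5 -0.5] q6 -8.5
turn rad 0.002 (rows 0.0) then shift cm -0.03 0.12 10.99, rows 2.7
pos mm [568.5 -13.4 143.5] yaw 85.26 t 12.7333 w 36.6 F [-1.2  0.  -0. ] q6 -8.5
turn rad 0.002 (rows 0.0) then shift cm -0.03 0.11 11.00, rows 2.7
```

```bash

python3 -m crank '[3,0,0.11,3,0, 3,0,0,3,0, 3,0,0,2.5,0, 3,0,0,1,0, 3,0,0,0.5,0, 3,0,0,0.4,0, 3,0,0,0.3,0, 3,0,0,0.25,0]' 60
python3 -m crank '[3,0,0,0,0, 3,0,0,0,0, 5.5,0,0,0,0, 5.5,0,0,0,0, 5.5,0,0,0,0, 5.5,0,0,-2,0, 5.5,0,0,-4,0, 5.5,0,0,-4,0]' 60
python3 -m crank '[5.5,0,0,-4,0, 5.5,-2.16,-1.83,-3,0, 5.5,-2.16,-1.83,0,0, 5.5,-2.16,-1.83,0,0, 5.5,0,0,0,0, 5.5,0,0,0,0, 5.5,0,0,0,0, 5.5,0,0,0,0]' 60
python3 - <<'E'
from h import *
w=optics.get_image("wrist"); cv2.imwrite("pics/w6.png",w["color"][:,:,::-1])
H=hsv(w).astype(int); s,v=H[...,1],H[...,2]
for m,a,c in blobs((s<45)&(v>120),3000): print(a,c.round(),rect(w,m,.049))
for q in ["dowel_a"]: print([(round(d["score"],2),(np.array(d["at"])*[560,420]).round(1),(back(w,np.array(d["at"])*[560,420],.076)*1000).round(1)) for d in spotter.look_for(w,q)])
plan(453,-387,150,3); blues(w,30)
E
```

```text
time_s: 13.45
position: [0.5706, -0.0147, 0.0352]
tool_rot: [[0.084, 0.996, 0.002], [0.996, -0.084, -0.001], [-0.0, 0.002, -1.0]]
ft_force: [-7.9, 1.9, 36.0]
grip_width: 0.0365
gripper_force: 65.1
time_s: 14.12
position: [0.569, -0.0145, 0.1342]
tool_rot: [[0.085, 0.996, -0.003], [0.996, -0.085, 0.001], [0.001, -0.004, -1.0]]
ft_force: [1.3, -0.9, -0.0]
grip_width: 0.0551
gripper_force: 0.0
time_s: 14.78
position: [0.5102, -0.074, 0.2038]
tool_rot: [[0.084, 0.996, -0.0], [0.996, -0.084, 0.0], [0.0, -0.0, -1.0]]
ft_force: [0.7, -0.7, -0.0]
grip_width: 0.0549
gripper_force: 0.0
10245 [205. 105.] [460.6  -5.7 166.8  37.8  85.5]
10432 [346. 106.] [570.6 -16.  168.3  38.2  85.4]
[(0.79, array([275.8, 107. ]), array([[516.4,  -4.7]]))]
pos mm [510.1 -74.  203.7] yaw 85.22 t 14.8833 w 54.9 F [ 0.   0.7 -0.1] q6 -16.6
turn rad 1.435 (rows 11.6) then shift cm -7.35 30.96 5.37, rows 7.9
blue 45 [320.3  39.6] [556.   43.1  19.7   1.3  84.2] [[556.1  44.2]]
```

View pics/w6.png

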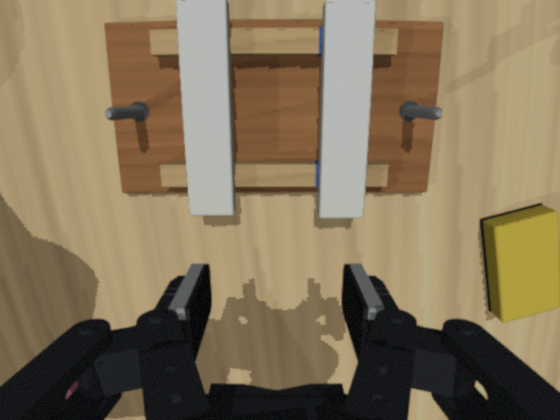

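Both slats lie square on the runners at their marks (columns 205 and 346), and both dowels are visible, with tips near (110,114) and (437,113). I refine the jig pose from the board outline and the dowel silhouettes.

```bash

python3 - <<'E'
from h import *
w=optics.get_image("wrist"); H=hsv(w).astype(int); h,s,v=H[...,0],H[...,1],H[...,2]
m=((s>130)&(h<12)&(v<190)); m[230:]=False
m=cv2.morphologyEx(m.astype(np.uint8),cv2.MORPH_CLOSE,np.ones((3,3)))
# board edges: left/right edge lines & bottom edge
mm=np.zeros_like(m)
for b,a,c in blobs(m,1500): mm|=b.astype(np.uint8); print(a,c.round())
ys=np.arange(50,180)
L=[];R=[]
for y in ys:
    x=np.flatnonzero(mm[y]); L.append((x[0]-.5,y)); R.append((x[-1]+.5,y))
Lw=back(w,L,.012)*1000; Rw=back(w,R,.012)*1000
B=[]
for x in list(range(130,182))+list(range(240,312))+list(range(372,422)):
    y=np.flatnonzero(mm[:,x]); B.append((x,y[-1]+.5))
Bw=back(w,B,.012)*1000
T=[]
for x in list(range(112,180))+list(range(240,315))+list(range(380,436)):
    y=np.flatnonzero(mm[:,x]); T.append((x,y[0]-.5))
Tw=back(w,T,.012)*1000
import warnings
a=np.radians(-4.85); xd=np.array([np.cos(a),np.sin(a)]); yd=np.array([-xd[1],xd[0]])
for n,P,ax,ot in [("L",Lw,xd,yd),("R",Rw,xd,yd),("B",Bw,yd,xd),("T",Tw,yd,xd)]:
    u=(P-[514.9,-8.7])@ax; t=(P-[514.9,-8.7])@ot
    k=abs(u-np.median(u))<4; f=np.polyfit(t[k],u[k],1); print(n,"offset",np.median(u[k]).round(2),"slope deg",np.degrees(f[0]).round(2),"at0",f[1].round(2))
# predicted dowel tips and observed dark pixels
c=np.array([514.9,-8.7])/1000
for sx in (1,-1): print("pred tip",proj(w,np.r_[c+sx*.12*xd,.076]).round(1),"base",proj(w,np.r_[c+sx*.12*xd,.012]).round(1))
dk=(s<110)&(v<140); dk[:90]=0; dk[130:]=0
for x0,x1 in [(95,155),(395,450)]:
    d=dk.copy(); d[:,:x0]=0; d[:,x1:]=0
    for b,aa,cc in blobs(d,40):
        yy,xx=np.nonzero(b); print("dowel",aa,xx.min(),xx.max(),yy.min(),yy.max(),"rows at min",yy[xx<=xx.min()+5].mean(),"rows at max",yy[xx>=xx.max()-5].mean())
cv2.imwrite("pics/z.png",np.hstack([cv2.resize(w["color"][90:140,95:160,::-1],None,fx=6,fy=6,interpolation=0),cv2.resize(w["color"][90:140,390:455,::-1],None,fx=6,fy=6,interpolation=0)]))
E
```

```text
Traceback (most recent call last):
IndexError: index 0 is out of bounds for axis 0 with size 0
```

```bash

python3 - <<'E'
from h import *
p=cv2.imread("pics/w6.png"); H=cv2.cvtColor(p,cv2.COLOR_BGR2HSV)
for n,(x,y) in dict(board=(270,110),board2=(420,170),bl=(135,170),table=(60,200),tab2=(500,60),tab3=(95,100),runner=(270,41),dl=(125,113),tip=(110,114),dr=(425,112),shadow=(280,188)).items(): print(n,H[y,x],H[y+1,x+2])
E
```

```text
board [ 14 148 121] [ 14 146 117]
board2 [ 14 142 122] [ 14 140 122]
bl [ 14 144 129] [ 13 146 129]
table [ 19  86 175] [ 19  86 174]
tab2 [ 19  83 172] [ 20  80 179]
tab3 [ 20  83 178] [ 19  83 179]
runner [ 19  99 163] [ 19 100 163]
dl [60  5 49] [ 0  0 47]
tip [ 30   2 125] [30  4 64]
dr [30  8 67] [ 0  0 67]
shadow [ 14 145  81] [ 14 152  79]
```

```bash

cat > j.py <<'E'
from h import *
w=optics.get_image("wrist"); H=hsv(w).astype(int); h,s,v=H[...,0],H[...,1],H[...,2]
m=((s>118)&(h<17)&(v<160)); m[230:]=False
mm=np.zeros(m.shape,np.uint8)
for b,a,c in blobs(m,1000): mm|=b.astype(np.uint8)
E_=lambda P:back(w,P,.012)*1000
ys=[y for y in range(50,180) if not 98<y<125]
L=E_([(np.flatnonzero(mm[y])[0]-.5,y) for y in ys]); R=E_([(np.flatnonzero(mm[y])[-1]+.5,y) for y in ys])
B=E_([(x,np.flatnonzero(mm[:,x])[-1]+.5) for x in list(range(130,182))+list(range(240,312))+list(range(372,422))])
T=E_([(x,np.flatnonzero(mm[:,x])[0]-.5) for x in list(range(112,178))+list(range(240,315))+list(range(380,436))])
a=np.radians(-4.85); xd=np.array([np.cos(a),np.sin(a)]); yd=np.array([-xd[1],xd[0]]); C=np.array([514.9,-8.7])
for n,P,ax,ot in [("L",L,xd,yd),("R",R,xd,yd),("B",B,yd,xd),("T",T,yd,xd)]:
    u=(P-C)@ax; t=(P-C)@ot; k=abs(u-np.median(u))<4; f=np.polyfit(t[k],u[k],1)
    print(n,k.sum(),"slope deg",np.degrees(f[0]).round(2),"at0",f[1].round(2))
for sx in (1,-1): print("pred tip",proj(w,np.r_[(C+sx*120*xd)/1000,.076]).round(1),"base",proj(w,np.r_[(C+sx*120*xd)/1000,.012]).round(1))
for x0,x1 in [(98,155),(395,450)]:
    d=(s<45)&(v<150); d[:95]=0; d[130:]=0; d[:,:x0]=0; d[:,x1:]=0
    for b,aa,cc in blobs(d,40):
        yy,xx=np.nonzero(b); print("dowel",aa,xx.min(),xx.max(),"rows L",yy[xx<=xx.min()+8].mean(),"rows R",yy[xx>=xx.max()-8].mean())
        t=b&(v>85); yy,xx=np.nonzero(t); print("  bright",len(xx),xx.mean().round(1),yy.mean().round(1),xx.min(),xx.max(),yy.min(),yy.max(), (back(w,(xx.mean(),yy.mean()),.076)*1000).round(1))
cv2.imwrite("pics/z.png",np.hstack([cv2.resize(w["color"][90:140,95:160,::-1],None,fx=6,fy=6,interpolation=0),cv2.resize(w["color"][90:140,390:455,::-1],None,fx=6,fy=6,interpolation=0)]))
E
python3 j.py
```

```text
L 104 slope deg -0.16 at0 -144.81
R 104 slope deg -0.13 at0 142.91
B 102 slope deg 0.25 at0 -73.7
T 120 slope deg 0.11 at0 74.95
pred tip [[440.1 114.5]] base [[409.7 111.7]]
pred tip [[109.3 114.2]] base [[140.3 111.4]]
dowel 538 105 147 rows L 113.07228915662651 rows R 111.30935251798562
  bright 64 109.6 112.1 105 130 106 118 [[395.8   2.9]]
dowel 536 400 442 rows L 110.84920634920636 rows R 112.54022988505747
  bright 83 436.7 111.2 418 442 106 117 [[631.9 -16.3]]
```

View pics/z.png

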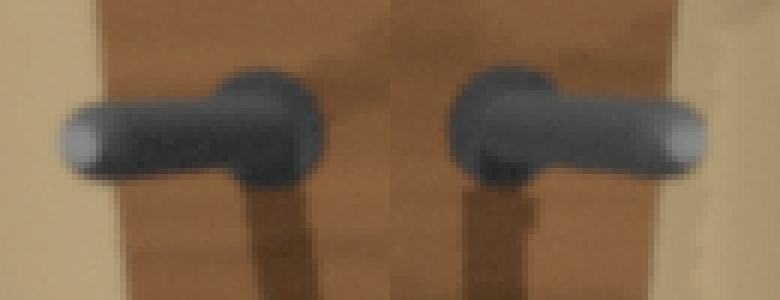

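Tips are at about (108.2,112.8) and (438.8,112.8). Together with the board outline this gives jig centre (514.1, -7.6), yaw -4.7°, and both slats within about 3 mm of their marks. Now I go to the rail, gripping 25 mm off centre so the far hole stays in view.

```bash

python3 -m crank '[5.5,0,0,0,0.1196, 5.5,0,0,0,0.1196, 5.5,0,0,0,0.1196, 5.5,0,0,0,0.1196, 5.5,0,0,0,0.1196, 5.5,0,0,0,0.1196, 6.5,0,0,0,0.1196, 6.5,0,0,0,0.1196]' 80
python3 -m crank '[7.5,0,0,0,0.1196, 7.5,0,0,0,0.1196, 7.5,0,0,0,0.1196, 7.5,0,0,0,0.1196, 7.5,-0.6,3.87,0.67,0, 7.5,-0.6,3.87,0.67,0, 7.5,-0.6,3.87,0.67,0, 7.5,-0.6,3.87,0.67,0]' 80
python3 -m crank '[7.5,-0.6,3.87,0.67,0, 7.5,-0.6,3.87,0.67,0, 7.5,-0.6,3.87,0.67,0, 7.5,-0.6,3.87,0.67,0, 7.5,0,0,0,0, 7.5,0,0,0,0, 7.5,0,0,0,0, 7.5,0,0,0,0]' 80
cat >> h.py <<'E'
def rail(p,z,yaw):
    # edges, and the holes, of the dark rail at top height z; yaw deg
    H=hsv(p).astype(int); h,s,v=H[...,0],H[...,1],H[...,2]
    m=((h<12)|(h>170))&(s>90)&(v<125); m[260:]=False
    for b,a,c in blobs(m,5000):
        cs,hi=cv2.findContours(b.astype(np.uint8),cv2.RETR_CCOMP,cv2.CHAIN_APPROX_NONE)
        for k,cc in zip(cs,hi[0]):
            if cc[3]>=0 and cv2.contourArea(k)>60:
                M=cv2.moments(k); u=(M["m10"]/M["m00"],M["m01"]/M["m00"]); print("hole",np.round(u,1),cv2.contourArea(k),(back(p,u,z)*1000).round(1))
        print("rail",a,c.round(),rect(p,b,z))
        t=[y for y in range(20,250,5) if b[y].sum()>20]
        L=back(p,[(np.flatnonzero(b[y])[0]-.5,y) for y in t],z)*1000; R=back(p,[(np.flatnonzero(b[y])[-1]+.5,y) for y in t],z)*1000
        for P in (L,R): f=np.polyfit(P[:,0],P[:,1],1); print(" edge angle",np.degrees(np.arctan(f[0])).round(2), "y at x=480:",np.polyval(f,480).round(1))
E
python3 - <<'E'
from h import *
w=optics.get_image("wrist"); cv2.imwrite("pics/w7.png",w["color"][:,:,::-1])
H=hsv(w); print(H[100,280],H[100,200],H[200,285])
rail(w,.016,3); plan(478,-385.7,3,3)
E
```

```text
time_s: 15.65
position: [0.5099, -0.0743, 0.2039]
tool_rot: [[0.866, 0.5, -0.0], [0.5, -0.866, 0.0], [-0.0, -0.0, -1.0]]
ft_force: [0.3, 0.0, 0.5]
grip_width: 0.0647
gripper_force: 0.0
time_s: 16.32
position: [0.4935, -0.2317, 0.1769]
tool_rot: [[0.999, 0.052, 0.0], [0.052, -0.999, -0.0], [0.0, 0.0, -1.0]]
ft_force: [0.6, 0.9, 0.6]
grip_width: 0.0749
gripper_force: 0.0
time_s: 16.98
position: [0.478, -0.3851, 0.1507]
tool_rot: [[0.999, 0.052, 0.0], [0.052, -0.999, 0.0], [0.0, -0.0, -1.0]]
ft_force: [-0.3, 0.3, 0.0]
grip_width: 0.0747
gripper_force: 0.0
[ 10 146  96] [ 20  80 191] [ 11 146  98]
hole [280.   72.2] 384.5 [[ 571.9 -382.6]]
rail 14291 [280. 142.] [ 514.4 -385.9  174.4   48.6    3.1]
 edge angle 3.1 y at x=480: -363.6
 edge angle 2.83 y at x=480: -411.5
pos mm [ 478.1 -385.   150.8] yaw 3.02 t 17.0333 w 74.8 F [0.3 0.6 0.7] q6 37.1
turn rad 0.000 (rows 0.0) then shift cm -0.01 0.07 14.78, rows 3.6
```

The hole is found and the rail is within 2.5 mm of the tool's axis. Descend, grip, lift a little, and measure the hole in the held rail.

```bash

python3 -m crank '[7.5,0,0.23,3.5,0, 7.5,0,0,3.5,0, 7.5,0,0,3.5,0, 7.5,0,0,2.5,0, 7.5,0,0,1.5,0, 7.5,0,0,0.25,0, 7.5,0,0,0,0, 4.0,0,0,0,0]' 90
python3 -m crank '[4,0,0,0,0, 4,0,0,0,0, 4,0,0,0,0, 4,0,0,0,0, 4,0,0,-2.0,0, 4,0,0,-4,0, 4,0,0,-4,0, 4,0,0,-2,0]'
python3 -m crank '[4,0,0,0,0, 4,0,0,0,0, 4,0,0,0,0, 4,0,0,0,0, 4,0,0,0,0, 4,0,0,0,0, 4,0,0,0,0, 4,0,0,0,0]'
python3 - <<'E'
from h import *
w=optics.get_image("wrist"); cv2.imwrite("pics/w8.png",w["color"][:,:,::-1])
z=env.observe()["position"][2]; print(z)
rail(w,z+.013,3); 
a=np.radians(-4.7); C=np.array([514.1,-7.6])+25*np.array([np.cos(a),np.sin(a)])
plan(C[0],C[1],z*1000,-4.7)
E
```

```text
time_s: 17.7
position: [0.4784, -0.3885, 0.0044]
tool_rot: [[0.999, 0.052, 0.001], [0.052, -0.999, -0.002], [0.001, 0.002, -1.0]]
ft_force: [0.5, 0.1, -0.1]
grip_width: 0.0646
gripper_force: 0.0
time_s: 18.37
position: [0.4787, -0.3895, 0.1288]
tool_rot: [[0.999, 0.051, 0.005], [0.051, -0.999, -0.006], [0.005, 0.006, -1.0]]
ft_force: [0.1, -0.8, -1.4]
grip_width: 0.0473
gripper_force: 93.1
time_s: 19.03
position: [0.4776, -0.3884, 0.1225]
tool_rot: [[0.999, 0.051, -0.0], [0.051, -0.999, 0.001], [-0.0, -0.001, -1.0]]
ft_force: [-0.8, -0.1, -1.4]
grip_width: 0.0472
gripper_force: 93.0
0.1226571913271878
hole [292.5 232.4] 1236.5 [[ 504.5 -392.8]]
hole [276.3  42.5] 1331.0 [[ 570.3 -383.4]]
rail 28684 [277. 124.] [ 538.4 -385.1   90.3   48.4    2.9]
 edge angle 8.01 y at x=480: -371.7
 edge angle 2.82 y at x=480: -412.1
pos mm [ 477.7 -388.5  122.7] yaw 2.93 t 19.0833 w 47.0 F [-0.5 -0.4 -1. ] q6 36.9
turn rad 0.133 (rows 1.1) then shift cm 3.01 -38.26 -0.00, rows 9.4
```

```bash

python3 -m crank '[4,0,0,0,0.0665, 4,0,0,0,0.0665, 4,0.4,-3.96,0,0, 4,0.4,-3.96,0,0, 4,0.4,-3.96,0,0, 4,0.4,-3.96,0,0, 4,0.4,-3.96,0,0, 4,0.4,-3.96,0,0]' 90
python3 -m crank '[4,0.4,-3.96,0,0, 4,0.4,-3.96,0,0, 4,0,0,0,0, 4,0,0,2,0, 4,0,0,1.5,0, 4,0,0,0,0, 4,0,0,0,0, 4,0,0,0,0]'
python3 - <<'E'
from h import *
for i in range(3): w=optics.get_image("wrist")
cv2.imwrite("pics/w9.png",w["color"][:,:,::-1])
z=env.observe()["position"][2]
rail(w,z+.013,-4.7); plan(541.3,-10.2,z*1000,-4.7)
a=np.radians(-4.7);t=np.r_[514.1+120*np.cos(a),-7.6+120*np.sin(a),76]/1000; print("pred tip",proj(w,t)); u=proj(w,t)[0].astype(int)
H=hsv(w).astype(int); s,v=H[...,1],H[...,2]; d=(s<45)&(v<150)
for b,aa,cc in blobs(d,40):
    if np.hypot(*(cc-u))<70: yy,xx=np.nonzero(b); print("dark",aa,cc.round(),xx.min(),xx.max(),yy.min(),yy.max())
y0,x0=max(u[1]-45,0),max(u[0]-60,0)
cv2.imwrite("pics/z9.png",cv2.resize(w["color"][y0:y0+90,x0:x0+120,::-1],None,fx=6,fy=6,interpolation=0)); print("crop origin",x0,y0)
E
```

```text
time_s: 19.75
position: [0.5211, -0.1519, 0.1231]
tool_rot: [[0.997, -0.082, 0.0], [-0.082, -0.997, -0.0], [0.0, 0.0, -1.0]]
ft_force: [0.4, -0.4, -0.6]
grip_width: 0.0471
gripper_force: 93.1
time_s: 20.42
position: [0.5359, -0.0757, 0.0887]
tool_rot: [[0.997, -0.082, 0.001], [-0.082, -0.997, -0.0], [0.001, 0.0, -1.0]]
ft_force: [0.3, 0.6, -0.4]
grip_width: 0.0472
gripper_force: 93.1
hole [276.1  42.2] 1261.0 [[628.6 -82.9]]
rail 34417 [276. 128.] [596.6 -80.2  90.6  49.1  -4.7]
 edge angle -4.59 y at x=480: -46.5
 edge angle -5.1 y at x=480: -94.3
pos mm [535.9 -75.7  88.8] yaw -4.71 t 20.5667 w 47.3 F [-0.  -0.1 -0.7] q6 74.1
turn rad -0.000 (rows 0.0) then shift cm 0.00 -6.57 -0.00, rows 1.6
pred tip [[113.13396923  55.30974472]]
dark 1415 [146.  64.] 110 175 45 83
crop origin 53 10
```

View pics/z9.png

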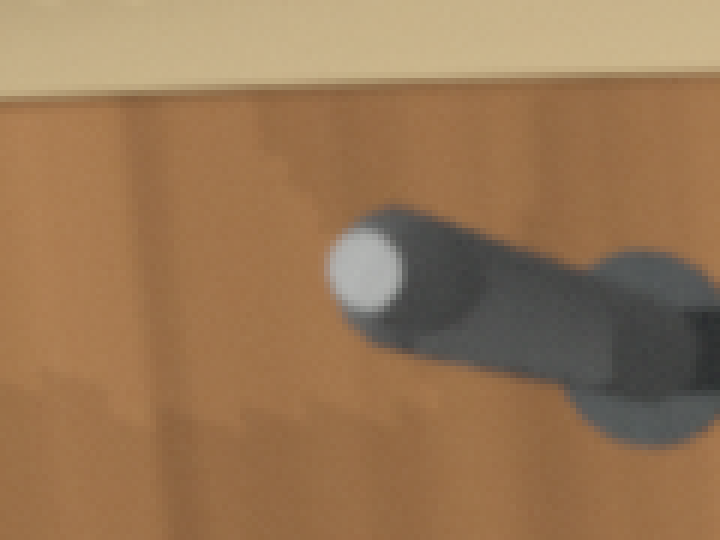

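Tip seen at (113.7,54.5), predicted (113.1,55.3): under 0.5 mm off in the same view as the hole. Slide over and lower gently.

```bash

python3 -m crank '[4,0,-2.18,0,0, 4,0,-2.18,0,0, 4,0,-2.19,0,0, 4,0,0,0,0, 4,0,0,0,0, 4,0,0,0,0, 4,0,0,0,0, 4,0,0,0,0]' 90
python3 -c "
from h import *
plan(541.3,-10.4,52,-4.7)"
python3 -m crank '[4,0,0,0.3,0, 4,0,0,0.3,0, 4,0,0,0.3,0, 4,0,0,0.2,0, 4,0,0,0.2,0, 4,0,0,0.2,0, 4,0,0,0,0, 4,0,0,0,0]' 90
python3 -c "
from h import *
o=env.observe(); print(o['wrist_torque'])
plan(541.3,-10.4,52,-4.7)"
```

```text
time_s: 21.23
position: [0.5409, -0.0109, 0.088]
tool_rot: [[0.997, -0.083, 0.0], [-0.083, -0.997, -0.0], [0.0, 0.0, -1.0]]
ft_force: [-0.2, -0.5, -1.2]
grip_width: 0.0469
gripper_force: 93.2
pos mm [540.9 -10.9  88. ] yaw -4.76 t 21.2333 w 46.9 F [-0.2 -0.5 -1.2] q6 81.1
turn rad -0.001 (rows 0.0) then shift cm 0.03 -0.06 3.60, rows 0.9
time_s: 21.9
position: [0.5408, -0.0101, 0.0728]
tool_rot: [[0.997, -0.082, -0.0], [-0.082, -0.997, 0.0], [-0.0, -0.0, -1.0]]
ft_force: [0.3, -0.3, -2.2]
grip_width: 0.0468
gripper_force: 93.2
[-0.03478209 -0.00582349  0.01193051]
pos mm [540.8 -10.1  72.8] yaw -4.69 t 21.9 w 46.8 F [ 0.3 -0.3 -2.2] q6 81.1
turn rad 0.000 (rows 0.0) then shift cm 0.05 0.03 2.08, rows 0.5
```

The rail entered with no contact force. Continue lowering.

```bash

python3 -m crank '[4,0,0,0.35,0, 4,0,0,0.35,0, 4,0,0,0.35,0, 4,0,0,0.3,0, 4,0,0,0.2,0, 4,0,0,0.1,0, 4,0,0,0,0, 4,0,0,0,0]' 90
python3 -m crank '[4,0,0,0.08,0, 4,0,0,0,0, 4,0,0,0.08,0, 4,0,0,0,0, 4,0,0,0.06,0, 4,0,0,0,0, 4,0,0,0,0, 4,0,0,0,0]' 90
python3 -c "
from h import *
o=env.observe(); print(o['wrist_torque'])
plan(541.3,-10.4,52,-4.7)"
```

```text
time_s: 22.57
position: [0.5409, -0.0101, 0.0564]
tool_rot: [[0.997, -0.082, 0.0], [-0.082, -0.997, -0.0], [0.0, 0.0, -1.0]]
ft_force: [0.1, -0.4, -0.8]
grip_width: 0.047
gripper_force: 93.2
time_s: 23.23
position: [0.5409, -0.0101, 0.0543]
tool_rot: [[0.997, -0.082, 0.0], [-0.082, -0.997, -0.0], [0.0, 0.0, -1.0]]
ft_force: [-1.1, 0.6, 0.5]
grip_width: 0.0471
gripper_force: 93.3
[-0.00274521  0.07640798 -0.01734189]
pos mm [540.9 -10.1  54.3] yaw -4.69 t 23.2333 w 47.1 F [-1.1  0.6  0.5] q6 81.1
turn rad 0.000 (rows 0.0) then shift cm 0.04 0.02 0.23, rows 0.1
```

```bash

python3 -m crank '[4,0,0,0.04,0, 4,0,0,0,0, 4,0,0,0.04,0, 4,0,0,0,0, 4,0,0,0,0, 4,0,0,0,0, 4,0,0,0,0, 4,0,0,0,0]' 90
python3 -c "
from h import *
o=env.observe(); print(o['wrist_torque'])
plan(541.3,-10.4,52,-4.7)"
```

```text
time_s: 23.9
position: [0.5409, -0.0101, 0.0543]
tool_rot: [[0.997, -0.082, 0.001], [-0.082, -0.997, -0.0], [0.001, 0.0, -1.0]]
ft_force: [-1.9, 1.2, 8.2]
grip_width: 0.0472
gripper_force: 94.3
[-0.11121995  0.5197265  -0.03019526]
pos mm [540.9 -10.1  54.3] yaw -4.69 t 23.9 w 47.2 F [-1.9  1.2  8.2] q6 81.1
turn rad 0.000 (rows 0.0) then shift cm 0.04 0.02 0.23, rows 0.1
```

```bash

python3 -m crank '[5.0,0,0,0,0, 6.2,0,0,0,0, 6.5,0,0,0,0, 6.5,0,0,0,0, 6.5,0,0,0,0, 6.5,0,0,-1,0, 6.5,0,0,-2,0, 6.5,0,0,-3,0]' 20
python3 -m crank '[6.5,0,0,-4,0, 6.5,0,0,-4,0, 6.5,-3,0,-2,0, 6.5,-4,0,0,0, 6.5,-4,0,0,0, 6.5,-4,0,0,0, 6.5,-4,0,0,0, 6.5,0,0,0,0]'
python3 -m crank '[6.5,0,0,0,0, 6.5,0,0,0,0, 6.5,0,0,0,0, 6.5,0,0,0,0, 6.5,0,0,0,0, 6.5,0,0,0,0, 6.5,0,0,0,0, 6.5,0,0,0,0]'
python3 - <<'E'
from h import *
plan(0,0,0,0)
s=optics.get_image("side"); w=optics.get_image("wrist"); t=optics.get_image("top")
f=lambda p,b:cv2.resize(p["color"][b[0]:b[1],b[2]:b[3],::-1],(400,300),interpolation=cv2.INTER_CUBIC)
cv2.imwrite("pics/fin.png",np.vstack([np.hstack([f(t,(120,270,200,400)),f(s,(170,290,210,370))]),np.hstack([f(w,(0,420,0,560)),f(s,(100,400,100,500))])]))
E
```

```text
time_s: 24.57
position: [0.5398, -0.0099, 0.113]
tool_rot: [[0.997, -0.082, -0.004], [-0.082, -0.997, 0.001], [-0.004, -0.001, -1.0]]
ft_force: [-0.1, -0.2, 0.5]
grip_width: 0.0651
gripper_force: 0.0
time_s: 25.23
position: [0.3451, 0.0072, 0.2135]
tool_rot: [[0.997, -0.081, -0.003], [-0.081, -0.997, 0.001], [-0.003, -0.0, -1.0]]
ft_force: [0.7, -0.2, 0.1]
grip_width: 0.0653
gripper_force: 0.0
time_s: 25.9
position: [0.3516, 0.0054, 0.2133]
tool_rot: [[0.997, -0.082, -0.0], [-0.082, -0.997, 0.0], [-0.0, -0.0, -1.0]]
ft_force: [0.7, -0.4, 0.3]
grip_width: 0.0652
gripper_force: 0.0
pos mm [351.6   5.4 213.3] yaw -4.69 t 25.9 w 65.2 F [ 0.7 -0.4  0.3] q6 76.1
turn rad -0.082 (rows 0.7) then shift cm -35.16 0.54 21.33, rows 10.0
```

View pics/fin.png

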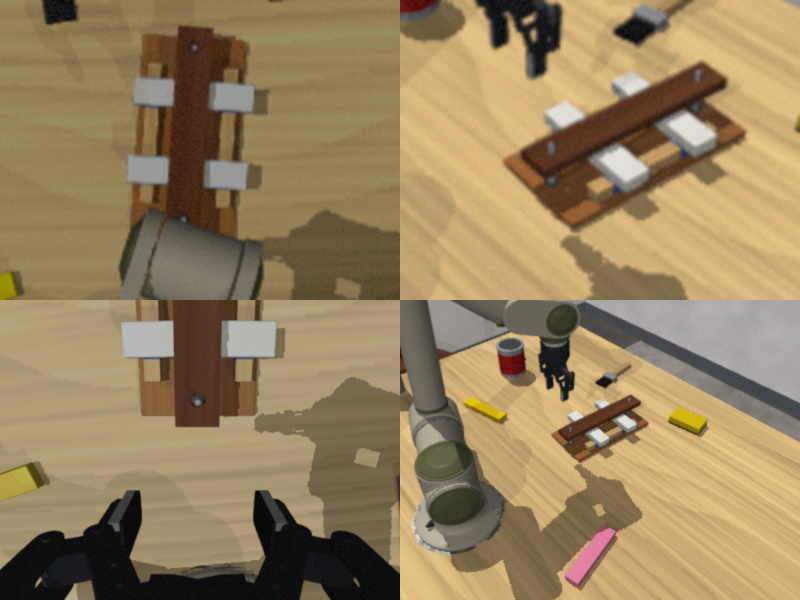

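The rail lies flat on both slats with a dowel proud at each end. In the montage the dowel tips are at (194,47) and (183,220) in the top view and (550,150) and (697,77) in the side view. The bystanders have not moved, so I hand in.

```bash
python3 -c "
from rig import env
print(env.close_job())"
```

```text
the job is handed in; nothing more can be done
None
```

The job is handed in: both white slats lie on their marks (within about 3 mm by the wrist camera), and the rail was lowered over both dowels and looks flat on the slats. It took about 26 s, the arm is clear, and the paint can, sanding block, brush and look-alikes were left alone.

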